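# Set out the sampling kit on the layout board

### The arm

A 7-joint arm with a two-finger parallel gripper is mounted at the origin on a cart in front of the work surface, level with it; the furniture and walls round the work are solid. World frame = base frame: x ahead of the robot, y to its left, z up, the work surface at z = 0. Lengths are in m, angles in rad, forces in N, time in s.
With the tool pointing down it reaches from about 0.35 to 0.9 m from the base axis. Payload 8.1 kg.
Tool frame: the origin (TCP) lies midway between the tips of the shut fingers; the grasp point (between the pads) lies 19 mm behind it; z points along the fingers, y is the line along which they close (so a half turn about z gives the same grasp; the last joint's range is limited). The gripper opens to 92 mm and grips with 3 to 60 N. Pads are 19 mm wide; open, the fingers measure 130 mm over their backs; the gripper's body (75 mm by 190 mm) begins 47 mm behind the grasp point.
Start: joints at [-1.279, 0.434, 0.025, 1.573, -0.012, 1.134, -0.075], TCP at [0.24, 0.577, 0.227] pointing down, gripper open.
Joint ranges: [-2.62, 2.62], [-0.44, 2.09], [-1.27, 1.32], [0.08, 2.57], [-1.32, 4.46], [0.12, 2], [-2.74, 2.74]. Speed limits (rad/s): [2.22, 2.22, 3.01, 3.01, 3.14, 3.14, 3.14].

### API

Orientations are given as [roll, pitch, yaw] about the fixed x, y, z axes, in that order (R = Rz(yaw) Ry(pitch) Rx(roll)).
In Python, from workcell import r gives the robot as it stands. The module is installed in compiled form; this text tells all that it offers.
- The arm moves only by the shell command python3 -m handwheel 'ROWS'. ROWS is JSON, a list of rows, each a list of 7 numbers: the finger opening in mm, from 0 to 91.8, then the shift along the tool's x, y, z as a fraction of full scale, then the turn, a rotation vector about the tool's x, y, z as a fraction of full scale. In form: [[grip, x, y, z, rx, ry, rz], ...]. A call has 1 to 12 rows; each row shifts and turns the commanded pose from where the row before left it, along the tool's axes as they then stand; what a row does not reach is not made up. Full scale, the value 1, is 25 cm for a shift and 120 degrees for a turn. A row lasts 1/12 s, in which the tool goes at most 41.7 mm and 7.16 degrees, less where a joint would pass 70% of its speed; a pose out of reach is approached as far as the arm can. A call with a number of a shift or a turn outside -1 to 1 is refused whole. A call with a gripper value outside its range is refused whole. The fingers move at their own pace and stop on an object; the grip force is fixed at half the most. Time passes only in rows, so rows that do not move let the fingers close. It gives the time, the measured TCP pose, the force, the opening and the grip force at its end, in the units of the state.
- r.read_state(): the state, without advancing time (a new reading comes with each control period).
- r.grab_frame(name): name is "scene" or "side" or "wrist"; returns a dict with "img" (480x640x3 uint8, red, green, blue), "intrinsics" (3x3 intrinsics, pixels), "extrinsics" (4x4, takes a point from camera to world coordinates); the wrist camera has in their place "tool_from_camera" (4x4, takes a point from camera to tool coordinates, whose origin is the TCP and whose axes are the flange's). Camera axes: x right, y up, looking along -z (the intrinsics and any distortion apply to the point x, -y, -z); pixel columns grow to the right and rows downward; lengths in m; the calibration is good to about 2 mm. A picture is of the moment at which its call begins: read the wrist's pose just before it. There is no depth.
- r.job_done(): hands the job in; it is judged then, once.
The state is a dict: "t": time; "joints": joint angles; "joint_vel": joint speeds; "joint_efforts": joint torques, N m; "eef_pos": TCP position; "orientation": TCP orientation; "ft_force": force on the tool from outside, world axes, zero at the start; "wrist_torque": the same for the moment, N m; "gripper_width": finger opening in m; "grasp_force": force on a finger pad.
Only numpy, scipy, OpenCV 4.12 (cv2) and the standard library are available. Lean on these libraries where they do the work, as an engineer would, in place of code of your own. Each camera call takes 0.05 s, during which the arm holds its last target. There are 200 camera calls.

### The job

Set out the sampling kit, which lies around the roll of black tape, on the white board: stack the loose lidded box squarely on the lidded box that stands on the board, its feet seated in the recesses of the lid below, and stand the black-capped vial upright in the outlined place between the boxes and the timer. Stand the small amber bottle upright in the place directly in front of the boxes (on the robot's side) and lay the brass union in the place directly in front of the timer, each in the middle of its outline. Do not disturb the roll of black tape.

Things in the scene. Friction and masses are not known exactly. Their poses are not given: they have to be found in the camera images.
- board: Fixed white layout board, 205 (x) x 300 (y) x 4 mm thick, top 4 mm above the worktop. Six places outlined in thin dark lines, each an 82 mm square, in two rows of three: centres at x = +47.5 mm (back row) and -47.5 mm (front row, nearer the robot), y = +95, 0, -95 mm in the board's frame. Origin: centre of its underside; its x points away from the robot, y to the left (turned up to about 0.15 rad).
- between (a point): Centre of the middle place of the board's back row, on the board's top: it lies midway between the box on the board and the timer.
- base_box: Lidded sample box with white body and grey lid that stands on the board, in one end place of the back row (left or right, it varies); fixed. 60 (x) x 84 (y) x 46 mm high over its feet. Origin: centre between the undersides of its feet, so 4 mm above the worktop; axes parallel to the board's. In the lid, near each corner, a square recess 16 x 16 mm, 5 mm deep, at x = +-19, y = +-31 mm. A box properly stacked on it has its origin 42 mm above this one's.
- timer: White laboratory timer, 58 x 64 x 18 mm, fixed on the board in the other end place of the back row. Origin: centre of its underside, 4 mm above the worktop; axes parallel to the board's.
- sample_box: Loose lidded box of the same kind, on the worktop off the board: 60 (x) x 84 (y) x 46 mm high, flat upright sides, about 0.2 kg, lid fixed on. Under its corners four round feet, 10 mm in diameter, 4 mm high, chamfered, at x = +-19, y = +-31 mm. Origin: centre between the undersides of its feet, z up.
- vial: Clear glass vial with black cap, 28 mm diameter, 60 mm high, standing on the worktop near the tape roll (other vials stand far back on the right), 35 g. Origin: centre of its underside, z up.
- amber_bottle: Small amber bottle with blue cap, 57 mm diameter (round body up to 85 mm high, narrower neck above it), 119 mm high over its cap, about 0.17 kg, standing on the worktop near the tape roll (the other amber bottles are far away from it). Origin: centre of its underside, z up.
- union: Straight brass tube union with three hexagon nuts, lying on the worktop near the tape roll (the fitting behind the board is T-shaped): 60 mm long along its y axis, 16 mm wide (x), 14 mm high, 45 g. Origin: middle of its underside, z up. Any heading is right when it is laid down.
- tape: Loose roll of black tape, 58 x 56 x 19 mm, lying flat among the kit; to be left where it is. Origin: centre of its underside. Beware nearby: a tall yellow case with hoses from 0.72 m ahead of the robot, up to 0.2 m either side of its midline, and a clamp stand 0.1 m left of the midline, 0.45 to 0.58 m ahead; carry things across high, 0.45 m ahead.

How it is judged:
By the outcome, as a careful person would: the job done as asked, in the order asked, and still so for the second after the job is handed in, with the robot touching nothing.
It also fails if it takes over 134 s, if anything falls off the work surface, if the arm or the gripper's body presses on something with over 40 N, if the wrist force passes 120 N, or if a joint passes its speed limit or range.

## Working session

There is one attempt and no reset: what is moved stays moved. The work goes in short steps, Python scripts to look and compute and a shell command to move; the robot and the scene stay as the last step left them, time stands still between calls to the robot, and variables do not carry over. Pictures are saved under pics/ and viewed, at most 14 in all, crops included, and the job is handed in when it is done.

```bash
mkdir -p pics; ls; python3 - <<'E'
from workcell import r
import cv2,numpy as np
s=r.read_state();print(s)
for n in("scene","side","wrist"):
    f=r.grab_frame(n);cv2.imwrite(f"pics/{n}0.png",f["img"][:,:,::-1])
    print(n,{k:np.round(v,4).tolist() for k,v in f.items() if k!="img"})
E
```

```text
pics
{'t': 0.0, 'joints': array([-1.2786026 ,  0.43520014,  0.02495757,  1.57410832, -0.01158115,
        1.13399594, -0.07510285]), 'joint_vel': array([-4.68260844e-04,  4.50645167e-05, -4.91093040e-04, -3.52372526e-04,
        1.00974479e-03,  2.48206364e-04, -4.47450814e-04]), 'joint_efforts': array([ 5.44000850e-04, -6.67862391e+01,  9.84833501e-01, -3.14435935e+01,
       -6.06396748e-02,  4.29714366e-02,  1.51352738e-04]), 'eef_pos': array([0.24023815, 0.57642373, 0.22595465]), 'orientation': array([-3.14003296e+00,  1.52407542e-04,  2.74674822e+00]), 'ft_force': array([ 1.42979394,  0.98554028, -0.9669422 ]), 'wrist_torque': array([ 0.03181957, -0.04947237, -0.00821403]), 'grasp_force': 0.0, 'gripper_width': 0.09197283786738868}
scene {'intrinsics': [[452.1261, 0.0, 316.1892], [0.0, 452.1261, 233.307], [0.0, 0.0, 1.0]], 'extrinsics': [[0.7821, 0.4378, -0.4435, 0.0972], [-0.6229, 0.5286, -0.5767, -0.5011], [-0.0181, 0.7273, 0.6861, 0.6917], [0.0, 0.0, 0.0, 1.0]]}
side {'intrinsics': [[521.4588, 0.0, 330.9336], [0.0, 521.4588, 241.4752], [0.0, 0.0, 1.0]], 'extrinsics': [[-0.9986, 0.0439, -0.029, 0.4817], [-0.0478, -0.5279, 0.8479, 1.0765], [0.022, 0.8481, 0.5293, 0.6977], [0.0, 0.0, 0.0, 1.0]]}
wrist {'intrinsics': [[381.7927, 0.0, 323.8587], [0.0, 381.7927, 240.3461], [0.0, 0.0, 1.0]], 'tool_from_camera': [[0.0005, 0.9584, 0.2855, 0.077], [1.0, -0.0005, -0.0001, -0.0001], [0.0, 0.2855, -0.9584, -0.1581], [0.0, 0.0, 0.0, 1.0]]}
```

View pics/scene0.png

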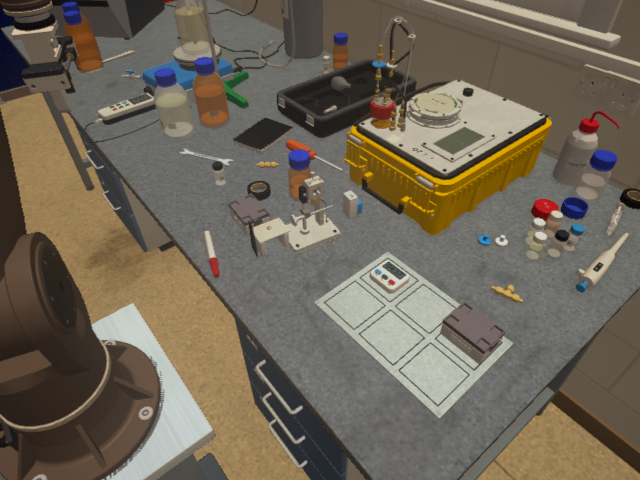

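View pics/side0.png

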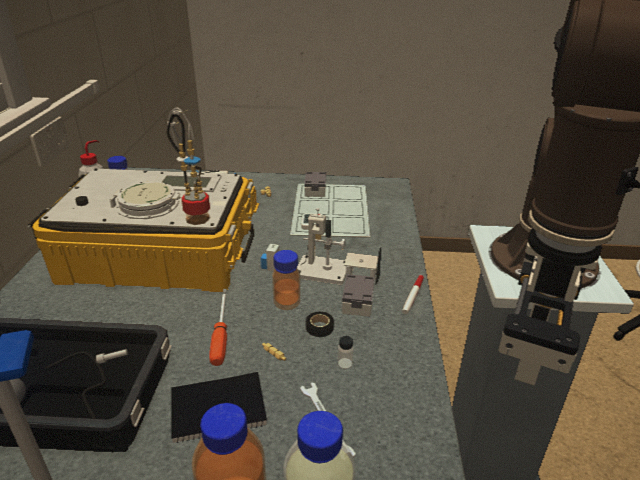

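The scene view shows vial (219,172), tape (258,188), union (267,164), bottle (300,180), sample box (249,208), clamp stand (310,220); board corners about (317,302), (375,252), (510,344), (440,406), with the base box at the right end of the back row. In the side view: vial (345,355), tape (320,323), union (273,351), bottle (287,280), box (358,295).

```bash
cat > h.py <<'E'
from workcell import r
import cv2,numpy as np
from scipy.spatial.transform import Rotation as R
def tool():
    s=r.read_state(); T=np.eye(4); T[:3,:3]=R.from_euler('xyz',s['orientation']).as_matrix(); T[:3,3]=s['eef_pos']; return T
def grab(n,save=None):
    T=tool(); f=r.grab_frame(n)
    E=T@f['tool_from_camera'] if n=='wrist' else f['extrinsics']
    if save: cv2.imwrite(f'pics/{save}.png',f['img'][:,:,::-1])
    return f['img'],f['intrinsics'],E
def ray(K,E,uv):
    p=np.linalg.inv(K)@np.array([uv[0],uv[1],1.]); d=E[:3,:3]@(p*[1,-1,-1]); return E[:3,3],d/np.linalg.norm(d)
def plane(K,E,uv,z):
    o,d=ray(K,E,uv); return o+d*(z-o[2])/d[2]
def proj(K,E,P):
    p=(np.linalg.inv(E)@np.append(P,1))[:3]*[1,-1,-1]; p=K@p; return p[:2]/p[2]
def tri(a,b):
    (o,d),(p,e)=a,b; A=np.c_[d,-e]; t=np.linalg.lstsq(A,p-o,rcond=None)[0]; x,y=o+t[0]*d,p+t[1]*e; return (x+y)/2,np.linalg.norm(x-y)
def togo(target,yaw=None):
    """shift in tool axes (fraction of 0.25 m) to world point; turn about tool z (fraction of 120deg)"""
    T=tool(); print('shift',np.round(T[:3,:3].T@(np.array(target)-T[:3,3])/.25,3))
    e=R.from_matrix(T[:3,:3]).as_euler('xyz')
    if yaw is not None:
        Rt=R.from_euler('xyz',[np.pi,0,yaw]).as_matrix(); v=R.from_matrix(T[:3,:3].T@Rt).as_rotvec(); print('turn',np.round(v/np.radians(120),3))
E
python3 - <<'E'
from h import *
s=grab('scene');d=grab('side')
S=lambda u,z:np.round(plane(s[1],s[2],u,z),3)
D=lambda u,z:np.round(plane(d[1],d[2],u,z),3)
print('board',[S(u,.004) for u in [(317,302),(375,252),(510,344),(440,406)]])
for n,a,b,z in [('vial',(219,168),(346,342),.05),('tape',(258,185),(320,321),.019),('union',(267,164),(273,351),.007),('bottlecap',(300,156),(287,257),.11),('box',(249,206),(358,288),.046)]:
    print(n,S(a,z),D(b,z))
big=lambda im,x,y,w,h,k:cv2.resize(im[y:y+h,x:x+w,::-1],None,fx=k,fy=k,interpolation=cv2.INTER_CUBIC)
cv2.imwrite('pics/c1.png',np.hstack([big(s[0],190,130,130,150,3),big(d[0],255,240,130,150,3)]))
E
```

```text
board [array([ 0.424, -0.074,  0.004]), array([ 0.602, -0.048,  0.004]), array([ 0.627, -0.359,  0.004]), array([ 0.445, -0.356,  0.004])]
vial [0.474 0.374 0.05 ] [0.474 0.377 0.05 ]
tape [0.53  0.291 0.019] [0.526 0.287 0.019]
union [0.606 0.366 0.007] [0.609 0.365 0.007]
bottlecap [0.606 0.214 0.11 ] [0.6   0.202 0.11 ]
box [0.454 0.207 0.046] [0.453 0.209 0.046]
```

View pics/c1.png

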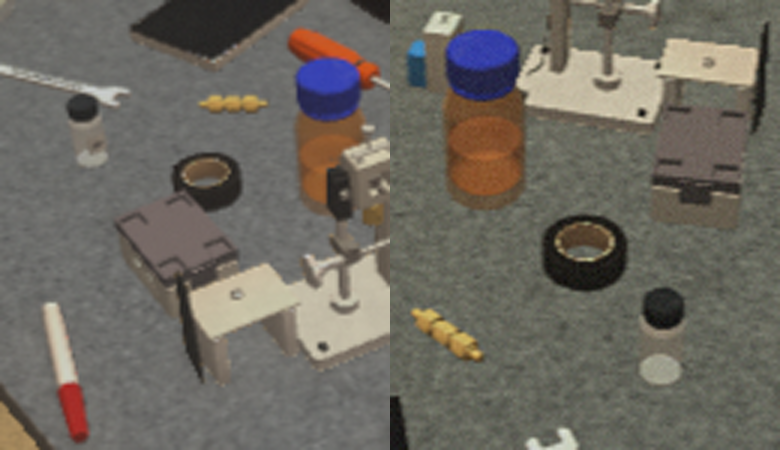

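Crop: box top corners in scene pixels about (229,205), (248,195), (269,212), (251,224); the stand's platform and black plate sit just to its right. I'll work out its heading and the move above it.

```bash
python3 - <<'E'
from h import *
s=grab('scene');P=np.array([plane(s[1],s[2],u,.046)[:2] for u in [(229,205),(248.3,195),(269.3,211.7),(251,224.3)]])
print(P.round(3),np.linalg.norm(np.roll(P,-1,0)-P,axis=1).round(3),P.mean(0))
for i in range(4): d=P[(i+1)%4]-P[i];print(np.arctan2(d[1],d[0]).round(2))
# plate / bench extents
d=grab('side')
print('plate top',tri(ray(s[1],s[2],(190+180/3,130+275/3)),ray(d[1],d[2],(255+(765-390)/3,240+28/3))))
print('clamp top',tri(ray(s[1],s[2],(316,183)),ray(d[1],d[2],(318,217))))
togo((.44,.25,.32),1.57)
E
```

```text
[[0.422 0.239]
 [0.474 0.241]
 [0.478 0.162]
 [0.425 0.152]] [0.053 0.08  0.054 0.086] [0.44974511 0.19856576]
0.05
-1.52
-2.97
1.61
plate top (array([0.4072924 , 0.11992142, 0.08600397]), np.float64(0.00010663432074642922))
clamp top (array([0.54617379, 0.08033232, 0.13808042]), np.float64(0.0016108568998289647))
shift [-1.24  -0.9   -0.373]
turn [-0.     0.     0.562]
```

```bash
python3 -m handwheel '[[91,-0.113,-0.082,-0.034,0,0,0],[91,-0.113,-0.082,-0.034,0,0,0],[91,-0.113,-0.082,-0.034,0,0,0],[91,-0.113,-0.082,-0.034,0,0,0],[91,-0.113,-0.082,-0.034,0,0,0],[91,-0.113,-0.082,-0.034,0,0,0],[91,-0.113,-0.082,-0.034,0,0,0],[91,-0.113,-0.082,-0.034,0,0,0],[91,-0.113,-0.082,-0.034,0,0,0],[91,-0.113,-0.082,-0.034,0,0,0],[91,-0.113,-0.082,-0.034,0,0,0]]'
python3 -m handwheel '[[91,0,0,0,0,0,0.056],[91,0,0,0,0,0,0.056],[91,0,0,0,0,0,0.056],[91,0,0,0,0,0,0.056],[91,0,0,0,0,0,0.056],[91,0,0,0,0,0,0.056],[91,0,0,0,0,0,0.056],[91,0,0,0,0,0,0.056],[91,0,0,0,0,0,0.056],[91,0,0,0,0,0,0.056],[91,0,0,0,0,0,0],[91,0,0,0,0,0,0]]'
python3 - <<'E'
from h import *
grab('wrist','w1'); togo((.45,.2,.25),1.57)
E
```

```text
t: 1.27
eef_pos: [0.4411, 0.2476, 0.3209]
orientation: [3.141, 0.0, 2.747]
ft_force: [1.4, 0.6, -0.3]
gripper_width: 0.0911
grasp_force: 0.0
t: 2.27
eef_pos: [0.4404, 0.2493, 0.3203]
orientation: [3.142, -0.0, 1.578]
ft_force: [0.1, -0.4, 0.2]
gripper_width: 0.0908
grasp_force: 0.0
shift [-0.197  0.037  0.281]
turn [ 0.    -0.     0.004]
```

View pics/w1.png

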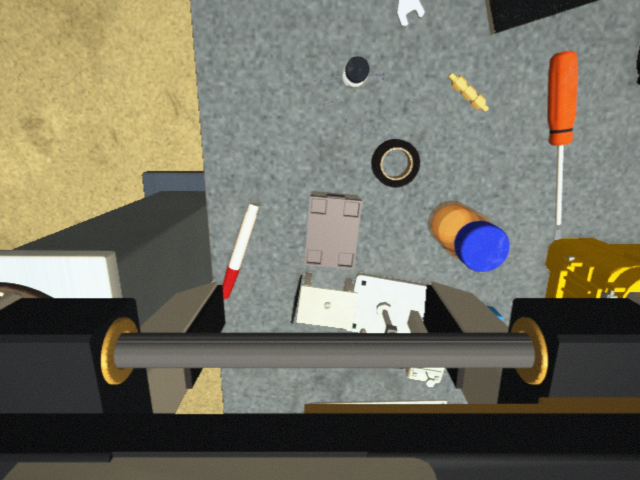

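Wrist view: box lid corners about (312,193), (361,197), (356,268), (305,264); vial cap (357,69), union ends (452,76)–(486,108), tape (396,163), bottle cap (481,246).

```bash
python3 - <<'E'
from h import *
im,K,E=grab('wrist'); h=cv2.cvtColor(im,cv2.COLOR_RGB2HSV)
pl=lambda u,z:plane(K,E,u,z)[:2]
c=im[230,333].astype(int);print('lid',c)
m=(np.abs(im.astype(int)-c).max(2)<22).astype(np.uint8); m[:185]=0;m[273:]=0;m[:,:295]=0;m[:,370:]=0
m=cv2.morphologyEx(m,cv2.MORPH_CLOSE,np.ones((9,9)));m=cv2.morphologyEx(m,cv2.MORPH_OPEN,np.ones((7,7)))
b=cv2.boxPoints(cv2.minAreaRect(max(cv2.findContours(m,0,2)[0],key=cv2.contourArea)))
P=np.array([pl(u,.046) for u in b]);print(b.round(0).tolist(),P.round(4).tolist(),P.mean(0).round(4))
for i in range(4): d=P[(i+1)%4]-P[i];print(np.linalg.norm(d).round(4),np.arctan2(d[1],d[0]).round(3))
def blob(m,x,y,rad):
    k=np.zeros(m.shape,np.uint8);k[y-rad:y+rad,x-rad:x+rad]=1;m=(m&k).astype(np.uint8)
    c=max(cv2.findContours(m,0,2)[0],key=cv2.contourArea);return cv2.minEnclosingCircle(c),cv2.minAreaRect(c)
v=blob((h[...,2]<50).astype(np.uint8),357,69,20);print('vial',v[0],pl(v[0][0],.06))
u=blob(((h[...,1]>110)&(h[...,2]>90)&(h[...,0]<35)).astype(np.uint8),468,91,30);q=np.array([pl(x,.007) for x in cv2.boxPoints(u[1])]);print('union',u[1],q.mean(0),[(np.linalg.norm(q[i+1]-q[i]).round(3),np.arctan2(*(q[i+1]-q[i])[::-1]).round(3)) for i in range(3)])
c=blob(((h[...,0]>105)&(h[...,0]<130)&(h[...,1]>150)).astype(np.uint8),481,246,35);print('bottle',c[0],pl(c[0][0],.119))
t=blob((h[...,2]<60).astype(np.uint8),396,163,30);print('tape',t[0],pl(t[0][0],.0165))
E
```

```text
lid [178 167 157]
[[297.0, 264.0], [304.0, 195.0], [362.0, 201.0], [355.0, 270.0]] [[0.4085, 0.1682], [0.4183, 0.2517], [0.4847, 0.2448], [0.4785, 0.1605]] [0.4475 0.2063]
0.0841 1.454
0.0668 -0.104
0.0845 -1.644
0.0704 3.032
vial ((355.0, 74.0), 9.848958015441895) [0.47116523 0.37764382]
union ((468.208740234375, 92.22411346435547), (50.20536422729492, 13.640270233154297), 43.451839447021484) [0.60677258 0.36552757] [(np.float64(0.014), np.float64(0.829)), (np.float64(0.059), np.float64(-0.669)), (np.float64(0.015), np.float64(-2.284))]
bottle ((481.5943298339844, 245.5), 26.97248077392578) [0.59647494 0.21520356]
tape ((395.4465637207031, 162.8664093017578), 24.233768463134766) [0.52562274 0.28569255]
```

```bash
python3 - <<'E'
from h import *
im,K,E=grab('wrist')
P=np.array([plane(K,E,u,.046)[:2] for u in [(312,193),(361,197),(356,268),(305,264)]]);print(P.round(3).tolist(),P.mean(0))
for i in range(4): d=P[(i+1)%4]-P[i];print(np.linalg.norm(d).round(4),np.arctan2(d[1],d[0]).round(3))
togo((.450,.235,.18),1.48)
E
```

```text
[[0.427, 0.254], [0.483, 0.25], [0.48, 0.163], [0.419, 0.168]] [0.45229859 0.20849404]
0.0562 -0.075
0.0866 -1.605
0.0617 3.065
0.0865 1.472
shift [-0.057  0.038  0.561]
turn [-0.    -0.     0.046]
```

```bash
python3 -m handwheel '[[91,-0.014,0.009,0.14,0,0,0],[91,-0.014,0.009,0.14,0,0,0],[91,-0.014,0.01,0.14,0,0,0],[91,-0.014,0.01,0.14,0,0,0],[91,0,0,0,0,0,0.045],[91,0,0,0,0,0,0],[91,0,0,0,0,0,0]]'
python3 - <<'E'
from h import *
grab('wrist','w2')
E
```

```text
t: 3.0
eef_pos: [0.4504, 0.2354, 0.1805]
orientation: [3.141, 0.0, 1.483]
ft_force: [-0.7, -1.2, 0.7]
gripper_width: 0.091
grasp_force: 0.0
```

View pics/w2.png

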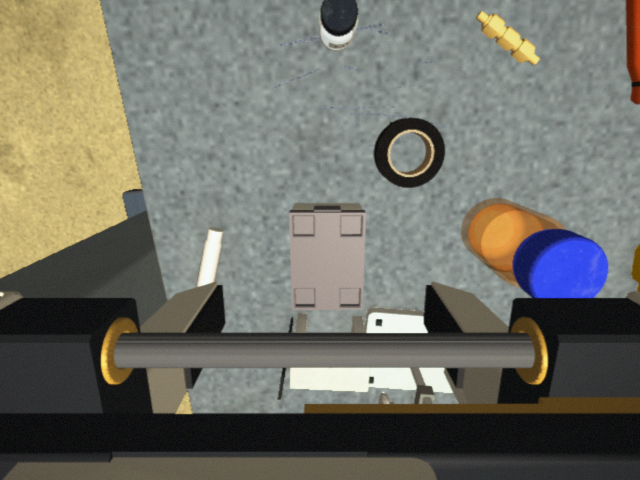

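Box lid at corners (290,209), (364,209), (365,309), (289,310), square with the tool; recess centres (303,224), (351,224), (302,297), (350,297).

```bash
python3 - <<'E'
from h import *
im,K,E=grab('wrist'); T=tool()
for L in ([(290,209),(364,209),(365,309),(289,310)],[(303,224),(351,224),(350,297),(302,297)]):
    P=np.array([plane(K,E,u,.046)[:2] for u in L]);c=P.mean(0);print(P.round(4).tolist(),c)
    for i in range(4): d=P[(i+1)%4]-P[i];print(np.linalg.norm(d).round(4),np.arctan2(d[1],d[0]).round(3))
togo((c[0],c[1],.014))
E
```

```text
[[0.426, 0.2534], [0.4836, 0.2484], [0.4796, 0.1622], [0.4154, 0.167]] [0.45114004 0.20776216]
0.0579 -0.087
0.0862 -1.618
0.0643 3.068
0.0871 1.449
[[0.4349, 0.2405], [0.4727, 0.2372], [0.4677, 0.1744], [0.4276, 0.1779]] [0.45070331 0.20753098]
0.038 -0.087
0.063 -1.651
0.0402 3.054
0.063 1.455
shift [-0.114  0.009  0.669]
```

```bash
python3 -m handwheel '[[91,-0.057,0.004,0.06,0,0,0.004],[91,-0.057,0.005,0.14,0,0,0],[91,0,0,0.15,0,0,0],[91,0,0,0.15,0,0,0],[91,0,0,0.1,0,0,0],[91,0,0,0.069,0,0,0],[91,0,0,0,0,0,0],[50,0,0,0,0,0,0],[50,0,0,0,0,0,0],[50,0,0,0,0,0,0],[50,0,0,0,0,0,0],[50,0,0,0,0,0,0]]'
python3 -m handwheel '[[50,0,0,0,0,0,0],[50,0,0,0,0,0,0],[50,0,0,0,0,0,0]]'
```

```text
t: 4.1
eef_pos: [0.4502, 0.2072, 0.0141]
orientation: [3.14, -0.001, 1.472]
ft_force: [0.3, 0.3, 0.6]
gripper_width: 0.0622
grasp_force: 0.0
t: 4.35
eef_pos: [0.4502, 0.2071, 0.0139]
orientation: [3.14, -0.001, 1.472]
ft_force: [-1.5, -0.1, 9.2]
gripper_width: 0.06
grasp_force: 30.0
```

```bash
python3 -m handwheel '[[50,0,0,-0.03,0,0,0],[50,0,0,-0.09,0,0,0],[50,0,0,-0.14,0,0,0],[50,0,0,-0.15,0,0,0],[50,0,0,-0.15,0,0,0],[50,0,0,-0.15,0,0,0],[50,0,0,-0.15,0,0,0],[50,0,0,-0.15,0,0,0],[50,0,0,-0.15,0,0,0],[50,0,0,-0.06,0,0,0],[50,-0.06,0.006,0,0,0,0],[50,-0.12,0.012,0,0,0,0]]'
python3 -m handwheel '[[50,-0.144,0.014,0,0,0,0],[50,-0.144,0.014,0,0,0,0],[50,-0.144,0.014,0,0,0,0],[50,-0.144,0.014,0,0,0,0],[50,-0.144,0.014,0,0,0,0],[50,-0.144,0.014,0,0,0,0],[50,-0.144,0.014,0,0,0,0],[50,-0.144,0.014,0,0,0,0],[50,-0.144,0.014,0,0,0,0],[50,-0.144,0.014,0,0,0,0],[50,-0.144,0.014,0,0,0,0],[50,-0.144,0.014,0,0,0,0]]'
python3 -m handwheel '[[50,-0.144,0.014,0,0,0,0],[50,-0.144,0.014,0,0,0,0],[50,-0.114,0.014,0,0,0,0],[50,0.01,0.1,0,0,0,0],[50,0.01,0.1,0,0,0,0],[50,0.01,0.1,0,0,0,0],[50,0.01,0.1,0,0,0,0],[50,0,0,0,0,0,-0.041],[50,0,0,0,0,0,-0.042],[50,0,0,0,0,0,0],[50,0,0,0,0,0,0]]'
python3 - <<'E'
from h import *
grab('wrist','w3')
E
```

```text
t: 5.35
eef_pos: [0.4492, 0.1638, 0.3186]
orientation: [3.141, -0.002, 1.477]
ft_force: [0.4, -0.4, -3.0]
gripper_width: 0.0598
grasp_force: 29.9
t: 6.35
eef_pos: [0.4467, -0.2743, 0.3173]
orientation: [-3.14, -0.001, 1.471]
ft_force: [0.3, 0.7, -2.2]
gripper_width: 0.0599
grasp_force: 29.9
t: 7.27
eef_pos: [0.5482, -0.3739, 0.3173]
orientation: [-3.14, -0.001, 1.641]
ft_force: [-0.7, 0.0, -1.8]
gripper_width: 0.0599
grasp_force: 29.9
```

View pics/w3.png

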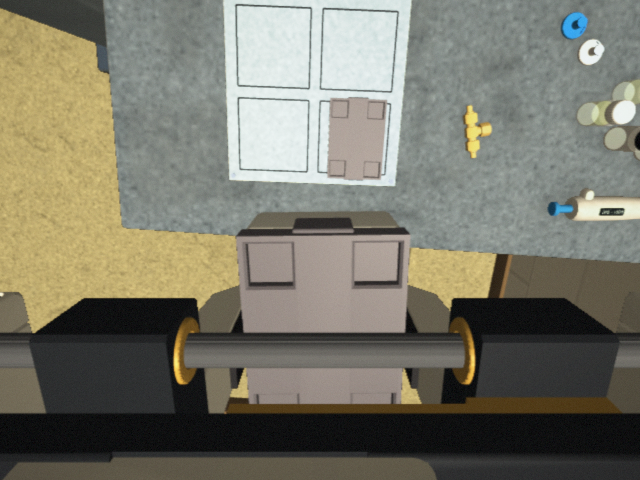

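Board and base box are visible: base lid corners about (331,97), (386,100), (384,180), (329,178); held box's front recesses about (271,264), (376,263). One magnified crop for precision.

```bash
python3 - <<'E'
import cv2,numpy as np
a=cv2.imread('pics/w3.png');k=dict(fx=4,fy=4,interpolation=cv2.INTER_CUBIC)
cv2.imwrite('pics/c2.png',cv2.resize(a[80:190,225:410],None,**k))
E
```

```text
(no output)
```

View pics/c2.png

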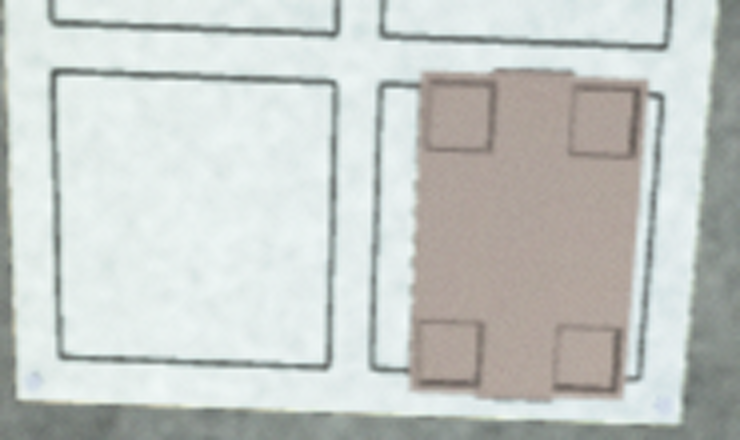

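Crop: base recess centres at image (340.2,108.8), (376,110.2), (371.8,169.5), (337.5,168.2); front-right outline (238.5,97.8), (309.2,100.5), (307.2,172), (240.5,169.2).

```bash
python3 - <<'E'
from h import *
im,K,E=grab('wrist'); T=tool()
def rect(n,L,z):
    P=np.array([plane(K,E,u,z)[:2] for u in L]);c=P.mean(0)
    a=[np.arctan2(*(d)[::-1]).round(3) for d in (P[1]-P[0],P[2]-P[3],(P[0]-P[3])@np.array([[0,-1],[1,0]]),(P[1]-P[2])@np.array([[0,-1],[1,0]]))]
    print(n,c.round(4),[np.linalg.norm(P[i]-P[i-1]).round(4) for i in range(4)],a);return c
b=rect('base',[(340.2,108.8),(376,110.2),(371.8,169.5),(337.5,168.2)],.05)
rect('frontright',[(238.5,97.8),(309.2,100.5),(307.2,172),(240.5,169.2)],.004)
rect('frontmid',[(236.5,5),(310.5,8),(309.5,88.5),(237.8,85.5)],.004)
rect('backmid',[(322,8.5),(397,11),(392,91.8),(320.2,89.2)],.004)
th=T[2,3]+.032
Q=np.array([plane(K,E,u,th) for u in [(271,264),(376,263)]]);print('held recess',np.linalg.norm(Q[1]-Q[0]),[(T[:3,:3].T@(q-T[:3,3])).round(4) for q in Q], np.arctan2(*(Q[1]-Q[0])[1::-1]))
E
```

```text
base [ 0.5788 -0.3079] [np.float64(0.062), np.float64(0.0379), np.float64(0.062), np.float64(0.0379)] [np.float64(0.034), np.float64(0.033), np.float64(0.035), np.float64(0.035)]
frontright [ 0.4842 -0.3114] [np.float64(0.0819), np.float64(0.0821), np.float64(0.0824), np.float64(0.0815)] [np.float64(0.035), np.float64(0.029), np.float64(0.037), np.float64(0.03)]
frontmid [ 0.4807 -0.2163] [np.float64(0.0818), np.float64(0.0807), np.float64(0.082), np.float64(0.0825)] [np.float64(0.035), np.float64(0.032), np.float64(0.024), np.float64(0.047)]
backmid [ 0.5752 -0.2131] [np.float64(0.0823), np.float64(0.0821), np.float64(0.0827), np.float64(0.083)] [np.float64(0.041), np.float64(0.037), np.float64(0.044), np.float64(0.055)]
held recess 0.036794119369017504 [array([ 0.0308, -0.0186, -0.032 ]), array([ 0.0312,  0.0182, -0.032 ])] 0.08088602994693934
```

```bash
python3 -m handwheel '[[50,0,0,0,0,0,0.02],[50,0,0,0,0,0,0],[50,0,0,0,0,0,0]]'; python3 - <<'E'
from h import *
togo((.5788,-.3079,.08)); print(tool()[:3,:3].round(3).tolist())
E
```

```text
t: 7.62
eef_pos: [0.5491, -0.3736, 0.318]
orientation: [-3.142, -0.0, 1.603]
ft_force: [-0.4, 0.0, -1.6]
gripper_width: 0.0597
grasp_force: 29.9
shift [0.259 0.127 0.952]
[[-0.032, 0.999, -0.0], [0.999, 0.032, 0.0], [0.0, -0.0, -1.0]]
```

```bash
python3 -m handwheel '[[50,0.086,0.042,0,0,0,0],[50,0.086,0.042,0,0,0,0],[50,0.087,0.043,0,0,0,0],[50,0,0,0.14,0,0,0],[50,0,0,0.14,0,0,0],[50,0,0,0.14,0,0,0],[50,0,0,0.14,0,0,0],[50,0,0,0.14,0,0,0],[50,0,0,0.14,0,0,0],[50,0,0,0.112,0,0,0],[50,0,0,0,0,0,0],[50,0,0,0,0,0,0]]'; python3 - <<'E'
from h import *
grab('scene','s1');grab('wrist','w4'); togo((.5788,-.3079,.06),1.60)
a=cv2.imread('pics/s1.png')[240:400,400:560];b=cv2.imread('pics/w4.png')[:,60:580]
cv2.imwrite('pics/c3.png',np.hstack([cv2.resize(a,(390,390)),cv2.resize(b,(410,390))]))
E
```

```text
t: 8.62
eef_pos: [0.5782, -0.3075, 0.0793]
orientation: [-3.139, -0.001, 1.603]
ft_force: [-0.0, -0.0, -0.7]
gripper_width: 0.0599
grasp_force: 29.9
shift [ 0.004 -0.005  0.089]
turn [0.001 0.001 0.001]
```

View pics/c3.png

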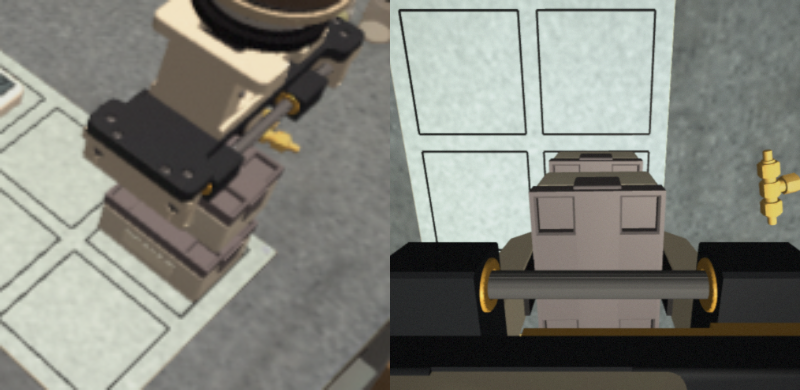

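The held box hangs centred and square above the base box. Lowering.

```bash
python3 -m handwheel '[[50,0.002,0.002,0.02,0,0,0],[50,0,0,0.015,0,0,0],[50,0,0,0.012,0,0,0],[50,0,0,0.01,0,0,0],[50,0,0,0.008,0,0,0],[50,0,0,0,0,0,0],[50,0,0,0,0,0,0]]'; python3 -m handwheel '[[50,0,0,0.006,0,0,0],[50,0,0,0.005,0,0,0],[50,0,0,0,0,0,0],[50,0,0,0,0,0,0]]'
```

```text
t: 9.3
eef_pos: [0.5794, -0.3073, 0.0636]
orientation: [-3.141, -0.0, 1.603]
ft_force: [-1.1, -0.2, -1.3]
gripper_width: 0.0599
grasp_force: 29.9
t: 9.63
eef_pos: [0.5795, -0.3073, 0.0609]
orientation: [-3.142, -0.0, 1.603]
ft_force: [-0.4, 0.5, -1.0]
gripper_width: 0.0598
grasp_force: 29.9
```

```bash
python3 -m handwheel '[[50,0,0,0.004,0,0,0],[50,0,0,0.002,0,0,0],[50,0,0,0,0,0,0]]'; python3 -m handwheel '[[91,0,0,0,0,0,0],[91,0,0,0,0,0,0],[91,0,0,0,0,0,0],[91,0,0,0,0,0,0],[91,0,0,0,0,0,0],[91,0,0,0,0,0,0]]'; python3 -m handwheel '[[91,0,0,-0.03,0,0,0],[91,0,0,-0.06,0,0,0],[91,0,0,-0.1,0,0,0],[91,0,0,-0.15,0,0,0],[91,0,0,-0.15,0,0,0],[91,0,0,-0.15,0,0,0],[91,0,0,-0.15,0,0,0],[91,0,0,-0.15,0,0,0],[91,0,0,-0.15,0,0,0],[91,0,0,0,0,0,0],[91,0,0,0,0,0,0]]';  python3 - <<'E'
from h import *
grab('wrist','w5');a=grab('scene')[0][240:400,400:560,::-1]
b=cv2.imread('pics/w5.png')[:,60:580]
cv2.imwrite('pics/c4.png',np.hstack([cv2.resize(a,(390,390)),cv2.resize(b,(410,390))]))
togo((.45,-.3079,.30))
E
```

```text
t: 9.88
eef_pos: [0.5796, -0.3075, 0.0601]
orientation: [3.141, -0.0, 1.603]
ft_force: [-2.0, 0.5, 3.9]
gripper_width: 0.0598
grasp_force: 29.9
t: 10.38
eef_pos: [0.5795, -0.3073, 0.0594]
orientation: [-3.142, -0.0, 1.603]
ft_force: [0.4, 0.4, -0.2]
gripper_width: 0.0902
grasp_force: 0.0
t: 11.3
eef_pos: [0.58, -0.3084, 0.335]
orientation: [3.137, 0.002, 1.603]
ft_force: [0.5, -0.1, -0.2]
gripper_width: 0.0908
grasp_force: 0.0
shift [ 0.013 -0.517  0.126]
```

View pics/c4.png

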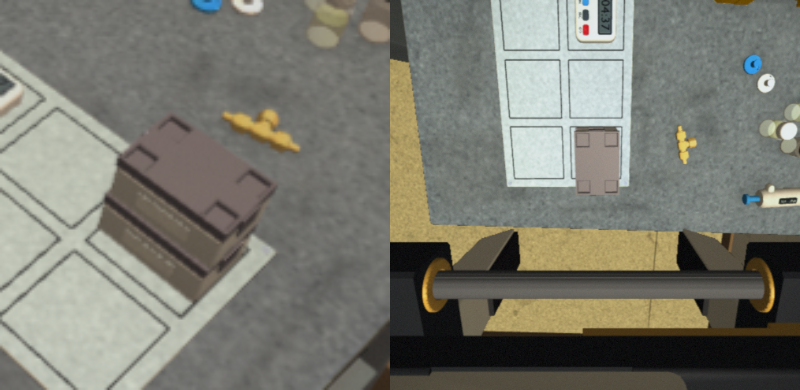

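The box is stacked squarely and seated. Next the vial.

```bash
python3 -m handwheel '[[91,0.004,-0.13,0,0,0,0],[91,0.004,-0.13,0,0,0,0],[91,0.004,-0.13,0,0,0,0],[91,0.004,-0.13,0,0,0,0],[91,0.08,0.009,0,0,0,0],[91,0.144,0.009,0,0,0,0],[91,0.144,0.009,0,0,0,0],[91,0.144,0.009,0,0,0,0],[91,0.144,0.009,0,0,0,0],[91,0.144,0.009,0,0,0,0],[91,0.144,0.009,0,0,0,0],[91,0.144,0.009,0,0,0,0]]';python3 -m handwheel '[[91,0.144,0.009,0,0,0,0],[91,0.144,0.009,0,0,0,0],[91,0.144,0.009,0,0,0,0],[91,0.144,0.009,0,0,0,0],[91,0.144,0.009,0.1,0,0,0],[91,0.144,0.009,0.1,0,0,0],[91,0.144,0.009,0.1,0,0,0],[91,0.144,0.009,0.1,0,0,0],[91,0.144,0.009,0.1,0,0,0],[91,0.144,0.009,0.1,0,0,0],[91,0,0,0,0,0,0],[91,0,0,0,0,0,0]]'
cat > v.py <<'E'
from h import *
def circ(m,z,near):
    cs=[c for c in cv2.findContours(m.astype(np.uint8),0,2)[0] if cv2.contourArea(c)>150]
    best=None
    for c in cs:
        (u,r_)=cv2.minEnclosingCircle(c); p=plane(K,E,u,z)[:2]; q=plane(K,E,(u[0]+r_,u[1]),z)[:2]
        d=np.linalg.norm(p-near)
        if best is None or d<best[0]: best=(d,u,r_,p,np.linalg.norm(p-q),cv2.contourArea(c)/(np.pi*r_**2))
    return best
im,K,E=grab('wrist','w6'); h=cv2.cvtColor(im,cv2.COLOR_RGB2HSV)
E
python3 - <<'E'
from v import *
m=h[...,2]<60; m[300:]=0
b=circ(m,.06,np.array([.472,.377]));print(b); togo((*b[3],.018))
E
```

```text
t: 12.4
eef_pos: [0.4574, -0.0332, 0.3308]
orientation: [-3.139, 0.0, 1.604]
ft_force: [0.9, -0.5, -0.3]
gripper_width: 0.0911
grasp_force: 0.0
t: 13.4
eef_pos: [0.4666, 0.3156, 0.1861]
orientation: [-3.137, 0.004, 1.607]
ft_force: [-0.9, -1.4, 0.8]
gripper_width: 0.0908
grasp_force: 0.0
(np.float64(0.0060465835666883355), (336.96966552734375, 140.3214874267578), 16.447385787963867, array([0.47302685, 0.38295875]), np.float64(0.011831812401999509), 0.7448350045447166)
shift [0.277 0.032 0.677]
```

View pics/w6.png

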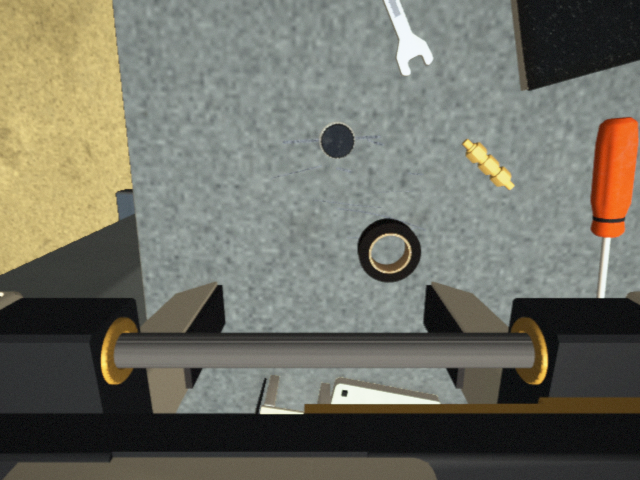

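Vial cap at (337,140), tape (389,250), union (488,164). The vial stands at (0.473, 0.383), clear of neighbours.

```bash
python3 -m handwheel '[[91,0.138,0.016,0,0,0,0],[91,0.139,0.016,0,0,0,0],[91,0,0,0.14,0,0,0],[91,0,0,0.14,0,0,0],[91,0,0,0.14,0,0,0],[91,0,0,0.14,0,0,0],[91,0,0,0.11,0,0,0],[91,0,0,0,0,0,0],[60,0,0,0,0,0,0],[40,0,0,0,0,0,0],[20,0,0,0,0,0,0],[20,0,0,0,0,0,0]]'; python3 -m handwheel '[[20,0,0,0,0,0,0],[20,0,0,0,0,0,0],[20,0,0,0,0,0,0],[20,0,0,0,0,0,0],[20,0,0,0,0,0,0],[20,0,0,0,0,0,0]]'
```

```text
t: 14.45
eef_pos: [0.4761, 0.3847, 0.0243]
orientation: [3.139, -0.002, 1.603]
ft_force: [0.4, -0.2, -1.1]
gripper_width: 0.0689
grasp_force: 0.0
t: 14.95
eef_pos: [0.4748, 0.3839, 0.0221]
orientation: [-3.142, 0.0, 1.603]
ft_force: [-0.1, -0.5, -0.5]
gripper_width: 0.0286
grasp_force: 0.1
```

```bash
python3 -m handwheel '[[20,0,0,0,0,0,0],[20,0,0,0,0,0,0],[20,0,0,-0.05,0,0,0],[20,0,0,-0.14,0,0,0],[20,0,0,-0.14,0,0,0],[20,0,0,-0.14,0,0,0],[20,0,0,-0.14,0,0,0],[20,0,0,-0.14,0,0,0],[20,0,0,-0.14,0,0,0],[20,0,0,-0.14,0,0,0],[20,0,0,-0.1,0,0,0],[20,-0.07,-0.005,0,0,0,0]]'; python3 -m handwheel '[[20,-0.141,-0.009,0,0,0,0],[20,-0.141,-0.009,0,0,0,0],[20,-0.141,-0.009,0,0,0,0],[20,-0.141,-0.009,0,0,0,0],[20,-0.141,-0.009,0,0,0,0],[20,-0.141,-0.009,0,0,0,0],[20,-0.141,-0.009,0,0,0,0],[20,-0.141,-0.009,0,0,0,0],[20,-0.141,-0.009,0,0,0,0],[20,-0.141,-0.009,0,0,0,0],[20,-0.141,-0.009,0,0,0,0],[20,-0.141,-0.009,0,0,0,0]]';python3 -m handwheel '[[20,-0.141,-0.009,0,0,0,0],[20,-0.141,-0.009,0,0,0,0],[20,-0.141,-0.009,0,0,0,0],[20,-0.141,-0.009,0,0,0,0],[20,-0.1,-0.009,0,0,0,0],[20,0,0,0,0,0,0],[20,0,0,0,0,0,0]]'
python3 - <<'E'
from h import *
togo((.5756,-.2129,.028),1.603); grab('wrist','w7')
E
```

```text
t: 15.95
eef_pos: [0.4752, 0.3705, 0.3112]
orientation: [3.135, -0.008, 1.607]
ft_force: [0.1, -0.7, -0.8]
gripper_width: 0.0276
grasp_force: 30.0
t: 16.95
eef_pos: [0.4602, -0.0592, 0.3055]
orientation: [3.14, -0.001, 1.603]
ft_force: [0.5, -0.5, -0.2]
gripper_width: 0.0276
grasp_force: 30.0
t: 17.53
eef_pos: [0.4542, -0.2252, 0.3052]
orientation: [3.141, 0.0, 1.599]
ft_force: [-0.0, 0.4, -0.4]
gripper_width: 0.0276
grasp_force: 30.0
shift [0.035 0.487 1.109]
turn [ 0.     0.    -0.002]
```

View pics/w7.png

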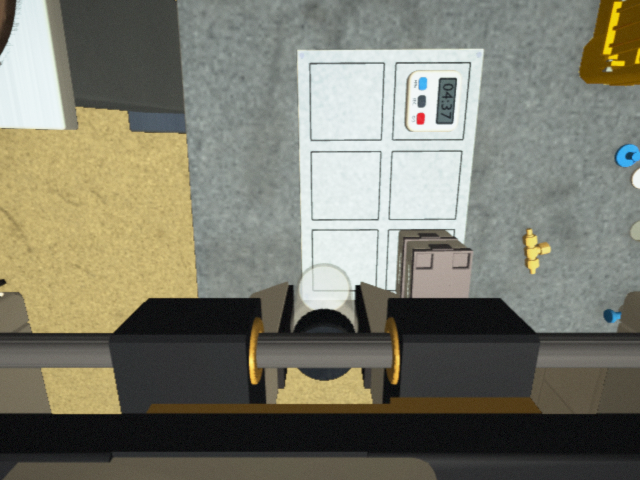

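The vial hangs upright between the fingers (base (325,288), cap (324,344)); the back middle place is at (425,185). Carrying it there.

```bash
python3 -m handwheel '[[20,0.009,0.122,0,0,0,0],[20,0.009,0.122,0,0,0,0],[20,0.009,0.122,0,0,0,0],[20,0.009,0.122,0,0,0,0],[20,0,0,0.13,0,0,0],[20,0,0,0.13,0,0,0],[20,0,0,0.13,0,0,0],[20,0,0,0.13,0,0,0],[20,0,0,0.13,0,0,0],[20,0,0,0.13,0,0,0],[20,0,0,0.13,0,0,0],[20,0,0,0.1,0,0,0]]'; python3 -m handwheel '[[20,0,0,0.05,0,0,0],[20,0,0,0,0,0,0],[20,0,0,0,0,0,0]]'
python3 - <<'E'
from h import *
togo((.5756,-.2129,.026),1.603)
E
```

```text
t: 18.58
eef_pos: [0.5763, -0.2075, 0.0498]
orientation: [-3.14, -0.002, 1.606]
ft_force: [-1.2, 0.3, 0.1]
gripper_width: 0.0277
grasp_force: 30.0
t: 18.83
eef_pos: [0.5771, -0.2097, 0.0401]
orientation: [-3.142, -0.001, 1.604]
ft_force: [0.4, -0.5, 0.5]
gripper_width: 0.0273
grasp_force: 30.0
shift [-0.013 -0.006  0.056]
turn [-0.    -0.     0.001]
```

```bash
python3 -m handwheel '[[20,-0.013,-0.006,0.02,0,0,0],[20,0,0,0.016,0,0,0],[20,0,0,0.012,0,0,0],[20,0,0,0.004,0,0,0],[20,0,0,0,0,0,0],[20,0,0,0,0,0,0]]'
```

```text
t: 19.33
eef_pos: [0.5754, -0.2139, 0.0268]
orientation: [3.141, -0.0, 1.603]
ft_force: [-0.6, -0.3, -0.4]
gripper_width: 0.0272
grasp_force: 30.0
```

```bash
python3 -m handwheel '[[20,0,0,0.004,0,0,0],[20,0,0,0,0,0,0],[20,0,0,0,0,0,0]]'; python3 -m handwheel '[[20,0,0,0.003,0,0,0],[20,0,0,0,0,0,0],[20,0,0,0,0,0,0]]'
```

```text
t: 19.58
eef_pos: [0.5756, -0.214, 0.026]
orientation: [3.141, 0.0, 1.603]
ft_force: [-0.6, 0.8, 4.1]
gripper_width: 0.0272
grasp_force: 30.0
t: 19.83
eef_pos: [0.5756, -0.214, 0.0259]
orientation: [3.141, -0.0, 1.603]
ft_force: [-3.3, 2.4, 13.5]
gripper_width: 0.0276
grasp_force: 30.0
```

```bash
python3 -m handwheel '[[20,0,0,-0.004,0,0,0],[20,0,0,0,0,0,0],[60,0,0,0,0,0,0],[60,0,0,0,0,0,0],[60,0,0,0,0,0,0],[80,0,0,0,0,0,0],[80,0,0,0,0,0,0],[80,0,0,0,0,0,0],[80,0,0,-0.06,0,0,0],[80,0,0,-0.1,0,0,0],[80,0,0,-0.14,0,0,0],[80,0,0,-0.14,0,0,0]]'; python3 -m handwheel '[[91,0,0,-0.14,0,0,0],[91,0,0,-0.14,0,0,0],[91,0,0,-0.14,0,0,0],[91,0,0,-0.14,0,0,0],[91,0,0,-0.14,0,0,0],[91,0,0,-0.05,0,0,0],[91,0.004,-0.12,0,0,0,0],[91,0.004,-0.12,0,0,0,0],[91,0.004,-0.12,0,0,0,0],[91,0.004,-0.12,0,0,0,0],[91,0,0,0,0,0,0],[91,0,0,0,0,0,0]]'
python3 - <<'E'
from h import *
im,K,E=grab('wrist','w8');s=grab('scene','s2')[0]
a=cv2.imread('pics/s2.png')[230:390,320:520];b=cv2.imread('pics/w8.png')[:300,220:560]
cv2.imwrite('pics/c5.png',np.hstack([cv2.resize(a,(430,344)),cv2.resize(b,(370,344))]))
E
```

```text
t: 20.83
eef_pos: [0.5745, -0.2137, 0.1364]
orientation: [-3.139, -0.0, 1.603]
ft_force: [1.1, -0.5, 0.7]
gripper_width: 0.0796
grasp_force: 0.0
t: 21.83
eef_pos: [0.454, -0.2139, 0.3238]
orientation: [3.14, -0.002, 1.602]
ft_force: [0.4, -0.5, 0.1]
gripper_width: 0.0908
grasp_force: 0.0
```

View pics/c5.png

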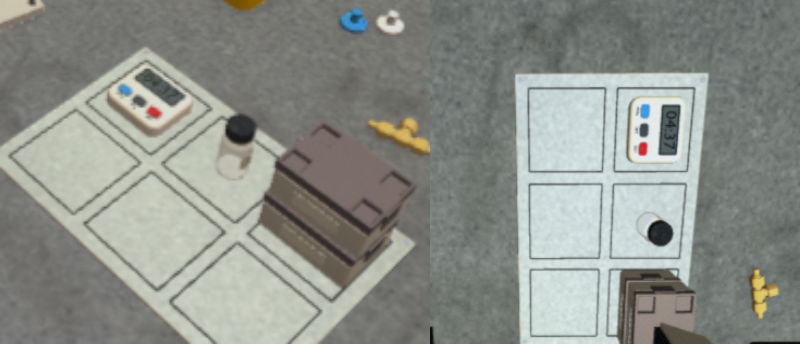

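Vial stands upright in the middle of its place, stack undisturbed. Next the amber bottle.

```bash
python3 -m handwheel '[[91,0.07,0.003,0,0,0,0],[91,0.14,0.005,0,0,0,0],[91,0.14,0.005,0,0,0,0],[91,0.14,0.005,0,0,0,0],[91,0.14,0.005,0,0,0,0],[91,0.14,0.005,0,0,0,0],[91,0.14,0.005,0,0,0,0],[91,0.14,0.005,0,0,0,0],[91,0.14,0.005,0,0,0,0],[91,0.14,0.005,0,0,0,0],[91,0.14,0.005,0,0,0,0],[91,0.07,0.005,0,0,0,0]]'; python3 -m handwheel '[[91,0,0.13,0,0,0,0],[91,0,0.13,0,0,0,0],[91,0,0.13,0,0,0,0],[91,0,0.13,0,0,0,0],[91,0,0,0,0,0,0],[91,0,0,0,0,0,0],[91,0,0,0,0,0,0]]'
sed -i "s/'w6'/None/" v.py; python3 - <<'E'
from v import *
m=(h[...,0]>105)&(h[...,0]<130)&(h[...,1]>150)
b=circ(m,.119,np.array([.598,.213]));print(b); togo((*b[3],.058),1.603);cv2.imwrite('pics/w9.png',im[:,:,::-1])
E
```

```text
t: 22.93
eef_pos: [0.4571, 0.1773, 0.3227]
orientation: [-3.141, -0.001, 1.609]
ft_force: [-0.0, -0.3, -0.5]
gripper_width: 0.0908
grasp_force: 0.0
t: 23.52
eef_pos: [0.5873, 0.1761, 0.3223]
orientation: [-3.14, 0.001, 1.603]
ft_force: [-0.4, 0.3, 0.5]
gripper_width: 0.0909
grasp_force: 0.0
(np.float64(0.0025273588412928973), (339.23333740234375, 172.5), 25.849103927612305, array([0.60040095, 0.21221072]), np.float64(0.024243425355719474), 0.9487230510966471)
shift [0.143 0.06  1.059]
turn [-0.  0.  0.]
```

View pics/w9.png

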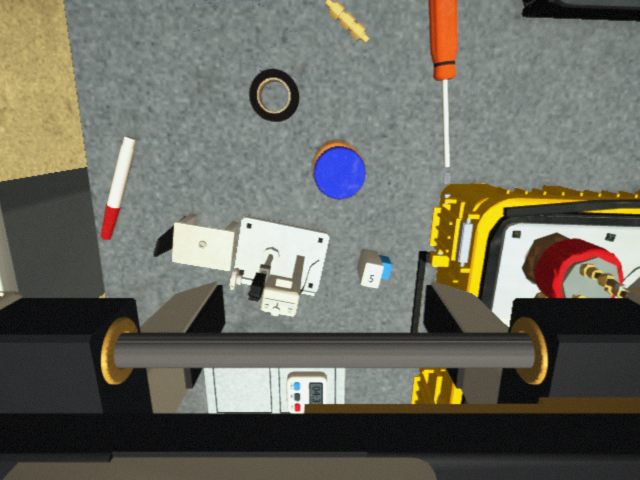

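Bottle cap at (339,172), centre (0.600, 0.212); yellow case's edge is right of column 435, clear of the fingers.

```bash
python3 -m handwheel '[[91,0.072,0.03,0,0,0,0],[91,0.071,0.03,0,0,0,0],[91,0,0,0,0,0,0],[91,0,0,0.12,0,0,0],[91,0,0,0.12,0,0,0],[91,0,0,0.12,0,0,0],[91,0,0,0.12,0,0,0],[91,0,0,0.12,0,0,0],[91,0,0,0.12,0,0,0],[91,0,0,0.12,0,0,0],[91,0,0,0,0,0,0],[91,0,0,0,0,0,0]]';
python3 - <<'E'
from v import *
m=(h[...,0]>105)&(h[...,0]<130)&(h[...,1]>150)
b=circ(m,.119,np.array([.60,.213]));print(b); togo((.6004,.2122,.058),1.603)
E
```

```text
t: 24.57
eef_pos: [0.5997, 0.2119, 0.1131]
orientation: [-3.139, 0.001, 1.604]
ft_force: [0.5, -1.2, 0.4]
gripper_width: 0.0911
grasp_force: 0.0
(np.float64(0.0030944952929783773), (325.5, 300.75286865234375), 56.02360534667969, array([0.60033301, 0.21607653]), np.float64(0.02443869954572444), 0.7914025659054778)
shift [ 0.    -0.003  0.227]
turn [ 0. -0.  0.]
```

```bash
python3 -m handwheel '[[91,0.006,0,0.08,0,0,0],[91,0,0,0.08,0,0,0],[91,0,0,0.06,0,0,0],[91,0,0,0,0,0,0],[91,0,0,0,0,0,0],[70,0,0,0,0,0,0],[50,0,0,0,0,0,0],[50,0,0,0,0,0,0],[50,0,0,0,0,0,0],[50,0,0,0,0,0,0],[50,0,0,0,0,0,0],[50,0,0,0,0,0,0]]'; python3 -m handwheel '[[50,0,0,0,0,0,0],[50,0,0,0,0,0,0],[50,0,0,-0.04,0,0,0],[50,0,0,-0.1,0,0,0],[50,0,0,-0.12,0,0,0],[50,0,0,-0.12,0,0,0],[50,0,0,-0.12,0,0,0],[50,0,0,-0.12,0,0,0],[50,0,0,-0.12,0,0,0],[50,0,0,-0.12,0,0,0],[50,0,0,0,0,0,0]]'
```

```text
t: 25.62
eef_pos: [0.601, 0.2135, 0.0586]
orientation: [3.142, -0.0, 1.603]
ft_force: [-1.6, -0.0, 3.1]
gripper_width: 0.0554
grasp_force: 30.0
t: 26.53
eef_pos: [0.6036, 0.2136, 0.2802]
orientation: [3.133, -0.003, 1.603]
ft_force: [0.7, 0.7, -1.4]
gripper_width: 0.0555
grasp_force: 30.0
```

```bash
python3 -m handwheel '[[50,0,0,-0.1,0,0,0],[50,0,0,-0.1,0,0,0],[50,0,-0.08,-0.06,0,0,0],[50,0,-0.13,-0.03,0,0,0],[50,0,-0.13,-0.03,0,0,0],[50,0,-0.13,0,0,0,0],[50,0,-0.1,0,0,0,0],[50,-0.07,-0.005,0,0,0,0],[50,-0.14,-0.005,0,0,0,0],[50,-0.14,-0.005,0,0,0,0],[50,-0.14,-0.005,0,0,0,0],[50,-0.14,-0.005,0,0,0,0]]'; python3 -m handwheel '[[50,-0.14,-0.005,0,0,0,0],[50,-0.14,-0.005,0,0,0,0],[50,-0.14,-0.005,0,0,0,0],[50,-0.14,-0.005,0,0,0,0],[50,-0.14,-0.005,0,0,0,0],[50,-0.14,-0.005,0,0,0,0],[50,-0.14,-0.005,0,0,0,0],[50,-0.14,-0.005,0,0,0,0],[50,-0.14,-0.005,0,0,0,0],[50,-0.12,0,0,0,0,0],[50,-0.05,0,0,0,0,0],[50,0,0,0,0,0,0]]'
python3 - <<'E'
from h import *
togo((.4838,-.3111,.08),1.603)
E
```

```text
t: 27.53
eef_pos: [0.4567, 0.0493, 0.3533]
orientation: [-3.141, -0.0, 1.603]
ft_force: [1.9, -0.6, -1.0]
gripper_width: 0.0551
grasp_force: 30.0
t: 28.53
eef_pos: [0.4561, -0.3103, 0.3532]
orientation: [-3.14, 0.002, 1.597]
ft_force: [-0.1, 0.6, -1.5]
gripper_width: 0.055
grasp_force: 30.0
shift [-0.004  0.112  1.092]
turn [-0.001  0.001 -0.003]
```

```bash
python3 -m handwheel '[[50,0,0.112,0,0,0,0],[50,0,0,0.12,0,0,0],[50,0,0,0.12,0,0,0],[50,0,0,0.12,0,0,0],[50,0,0,0.12,0,0,0],[50,0,0,0.12,0,0,0],[50,0,0,0.12,0,0,0],[50,0,0,0.12,0,0,0],[50,0,0,0.12,0,0,0],[50,0,0,0.1,0,0,0],[50,0,0,0,0,0,0],[50,0,0,0,0,0,0]]'
python3 - <<'E'
from h import *
togo((.4838,-.3111,.064),1.603)
E
```

```text
t: 29.53
eef_pos: [0.4852, -0.3044, 0.0879]
orientation: [-3.139, -0.001, 1.604]
ft_force: [0.6, -0.1, -1.0]
gripper_width: 0.0553
grasp_force: 30.0
shift [-0.027 -0.006  0.095]
turn [-0.001 -0.001  0.   ]
```

```bash
python3 -m handwheel '[[50,-0.02,-0.005,0.03,0,0,0],[50,0,0,0.025,0,0,0],[50,0,0,0.015,0,0,0],[50,0,0,0.012,0,0,0],[50,0,0,0,0,0,0],[50,0,0,0,0,0,0]]'; python3 -m handwheel '[[50,0,0,0.006,0,0,0],[50,0,0,0,0,0,0],[50,0,0,0,0,0,0]]'
```

```text
t: 30.03
eef_pos: [0.4847, -0.3106, 0.068]
orientation: [3.141, -0.0, 1.603]
ft_force: [0.6, -0.3, -1.8]
gripper_width: 0.0551
grasp_force: 30.0
t: 30.28
eef_pos: [0.4847, -0.3106, 0.0664]
orientation: [3.141, 0.0, 1.603]
ft_force: [-0.2, -0.1, -1.7]
gripper_width: 0.0552
grasp_force: 30.0
```

```bash
python3 -m handwheel '[[50,0,0,0.01,0,0,0],[50,0,0,0,0,0,0],[50,0,0,0,0,0,0]]'; python3 -m handwheel '[[50,0,0,0.006,0,0,0],[50,0,0,0,0,0,0],[50,0,0,0,0,0,0]]'
```

```text
t: 30.53
eef_pos: [0.4845, -0.3105, 0.0636]
orientation: [-3.141, -0.0, 1.603]
ft_force: [0.2, 0.6, -1.5]
gripper_width: 0.0552
grasp_force: 30.0
t: 30.78
eef_pos: [0.4847, -0.3108, 0.0625]
orientation: [3.141, 0.0, 1.603]
ft_force: [-0.9, 0.7, 2.8]
gripper_width: 0.0553
grasp_force: 30.0
```

```bash
python3 -m handwheel '[[66,0,0,0,0,0,0],[66,0,0,0,0,0,0],[66,0,0,0,0,0,0],[66,0,0,0,0,0,0],[66,0,0,-0.03,0,0,0],[66,0,0,-0.06,0,0,0],[66,0,0,-0.12,0,0,0],[66,0,0,-0.14,0,0,0],[66,0,0,-0.14,0,0,0],[66,0,0,-0.14,0,0,0],[66,0,0,-0.14,0,0,0],[66,0,0,-0.14,0,0,0]]'; python3 -m handwheel '[[91,0,0,-0.14,0,0,0],[91,0,0,0,0,0,0],[91,0.004,-0.1,0,0,0,0],[91,0.07,0.003,0,0,0,0],[91,0.14,0.005,0,0,0,0],[91,0.14,0.005,0,0,0,0],[91,0.14,0.005,0,0,0,0],[91,0.14,0.005,0,0,0,0],[91,0.14,0.005,0,0,0,0],[91,0.14,0.005,0,0,0,0],[91,0.14,0.005,0,0,0,0],[91,0.14,0.005,0,0,0,0]]'; 
python3 - <<'E'
from h import *
s=grab('scene');d=grab('side')
for g in(s,d):
    h=cv2.cvtColor(g[0],cv2.COLOR_RGB2HSV);m=((h[...,0]>105)&(h[...,0]<130)&(h[...,1]>150)).astype(np.uint8)
    u=proj(g[1],g[2],np.array([.4845,-.3108,.112]));k=np.zeros_like(m);x,y=u.astype(int);k[y-25:y+25,x-25:x+25]=1
    cs=cv2.findContours(m&k,0,2)[0]; print(u,[(cv2.minEnclosingCircle(c)) for c in cs if cv2.contourArea(c)>20])
togo((.58,.33,.25))
E
```

```text
t: 31.78
eef_pos: [0.484, -0.3107, 0.2922]
orientation: [3.141, 0.0, 1.602]
ft_force: [0.9, -0.0, -0.3]
gripper_width: 0.066
grasp_force: 0.0
t: 32.78
eef_pos: [0.4602, -0.0113, 0.3252]
orientation: [3.141, -0.001, 1.603]
ft_force: [1.0, -0.3, -0.5]
gripper_width: 0.091
grasp_force: 0.0
[445.88591324 334.13263089] [((446.4058532714844, 336.00323486328125), 17.70792007446289)]
[348.72121389 158.77215397] [((348.5, 155.0), 7.566473007202148)]
shift [1.326 0.533 0.301]
```

Bottle's cap appears where it should in both views, so it stands upright. Now the union.

```bash
python3 -m handwheel '[[91,0.14,0.03,0,0,0,0],[91,0.14,0.03,0,0,0,0],[91,0.14,0.05,0,0,0,0],[91,0.14,0.05,0,0,0,0],[91,0.14,0.05,0.03,0,0,0],[91,0.14,0.06,0.03,0,0,0],[91,0.14,0.06,0.05,0,0,0],[91,0.14,0.06,0.06,0,0,0],[91,0.14,0.06,0.06,0,0,0],[91,0.06,0.06,0.06,0,0,0],[50,0,0,0,0,0,-0.052],[50,0,0,0,0,0,-0.052]]'; python3 -m handwheel '[[50,0,0,0,0,0,-0.052],[50,0,0,0,0,0,-0.052],[50,0,0,0,0,0,-0.052],[50,0,0,0,0,0,-0.052],[50,0,0,0,0,0,-0.052],[50,0,0,0,0,0,-0.052],[50,0,0,0,0,0,0],[50,0,0,0,0,0,0],[50,0,0,0,0,0,0]]'
cat > u.py <<'E'
from h import *
import sys
near=np.array(eval(sys.argv[1]));z=float(sys.argv[2])
im,K,E=grab('wrist',sys.argv[3]); h=cv2.cvtColor(im,cv2.COLOR_RGB2HSV)
m=((h[...,1]>100)&(h[...,2]>90)&(h[...,0]>12)&(h[...,0]<35)).astype(np.uint8)
for c in cv2.findContours(m,0,2)[0]:
    if cv2.contourArea(c)<80: continue
    b=cv2.minAreaRect(c);p=plane(K,E,b[0],z)[:2]
    if np.linalg.norm(p-near)<.05:
        q=np.array([plane(K,E,x,z)[:2] for x in cv2.boxPoints(b)]);l=[np.linalg.norm(q[i+1]-q[i]).round(4) for i in range(2)];i=int(l[1]>l[0]);e=q[i+1]-q[i]
        a=(np.arctan2(e[1],e[0])+np.pi/2)%np.pi-np.pi/2
        print(b,p.round(4),l,'axis',a.round(3)); togo((*p,.003),a+np.pi)
E
python3 u.py '(.607,.366)' .007 w10
```

```text
t: 33.88
eef_pos: [0.5774, 0.3218, 0.2501]
orientation: [-3.139, 0.002, 1.827]
ft_force: [0.3, -1.4, 0.7]
gripper_width: 0.0818
grasp_force: 0.0
t: 34.63
eef_pos: [0.5776, 0.3208, 0.2524]
orientation: [-3.142, 0.0, 2.47]
ft_force: [0.6, 0.3, -0.6]
gripper_width: 0.0495
grasp_force: 0.0
((373.5768127441406, 196.00296020507812), (14.066523551940918, 54.2291374206543), 2.2025980949401855) [0.6058 0.3661] [np.float64(0.0583), np.float64(0.0147)] axis -0.677
shift [0.024 0.212 0.997]
turn [-0.     0.     0.003]
```

```bash
python3 -m handwheel '[[50,0.012,0.106,0,0,0,0],[50,0.012,0.106,0,0,0,0],[50,0,0,0.1,0,0,0],[50,0,0,0.12,0,0,0],[50,0,0,0.12,0,0,0],[50,0,0,0.12,0,0,0],[50,0,0,0.12,0,0,0],[50,0,0,0.1,0,0,0],[50,0,0,0.06,0,0,0],[50,0,0,0,0,0,0],[50,0,0,0,0,0,0]]'; python3 u.py '(.606,.366)' .007 w11;  python3 - <<'E'
from h import *
togo((.6058,.3661,.004))
E
```

```text
t: 35.6
eef_pos: [0.6052, 0.3664, 0.0668]
orientation: [-3.14, -0.0, 2.473]
ft_force: [-0.4, 0.1, 0.2]
gripper_width: 0.0498
grasp_force: 0.0
((324.5, 255.0), (84.0, 25.0), 90.0) [0.6031 0.3684] [np.float64(0.0146), np.float64(0.0535)] axis -0.658
shift [ 0.013 -0.003  0.261]
turn [ 0.     0.    -0.005]
shift [-0.001 -0.003  0.257]
```

```bash
python3 -m handwheel '[[50,0.004,-0.003,0.1,0,0,0],[50,0,0,0.08,0,0,0],[50,0,0,0.05,0,0,0],[50,0,0,0.022,0,0,0],[50,0,0,0,0,0,0],[50,0,0,0,0,0,0],[8,0,0,0,0,0,0],[8,0,0,0,0,0,0],[8,0,0,0,0,0,0],[8,0,0,0,0,0,0],[8,0,0,0,0,0,0],[8,0,0,0,0,0,0]]'; python3 -m handwheel '[[8,0,0,0,0,0,0],[8,0,0,0,0,0,0],[8,0,0,0,0,0,0],[8,0,0,0,0,0,0]]'
```

```text
t: 36.65
eef_pos: [0.6043, 0.3667, 0.0045]
orientation: [3.141, -0.0, 2.474]
ft_force: [0.4, -0.3, 0.9]
gripper_width: 0.0145
grasp_force: 12.1
t: 36.98
eef_pos: [0.6045, 0.3667, 0.0045]
orientation: [3.141, 0.0, 2.474]
ft_force: [-0.8, 0.7, 2.3]
gripper_width: 0.0137
grasp_force: 30.0
```

```bash
python3 -m handwheel '[[8,0,0,-0.05,0,0,0],[8,0,0,-0.12,0,0,0],[8,0,0,-0.14,0,0,0],[8,0,0,-0.14,0,0,0],[8,0,0,-0.14,0,0,0],[8,0,0,-0.14,0,0,0],[8,0,0,-0.14,0,0,0],[8,0,0,-0.14,0,0,0],[8,0,0,-0.14,0,0,0],[8,0.08,-0.063,-0.05,0,0,0],[8,0.1,-0.08,0,0,0,0],[8,0.1,-0.08,0,0,0,0]]'; python3 -m handwheel '[[8,0.1,-0.08,0,0,0,0],[8,0.107,-0.081,0,0,0,0],[8,-0.05,-0.06,0,0,0,0],[8,-0.09,-0.106,0,0,0,0],[8,-0.09,-0.106,0,0,0,0],[8,-0.09,-0.106,0,0,0,0],[8,-0.09,-0.106,0,0,0,0],[8,-0.09,-0.106,0,0,0,0],[8,-0.09,-0.106,0,0,0,0],[8,-0.09,-0.106,0,0,0,0],[8,-0.09,-0.106,0,0,0,0],[8,-0.09,-0.106,0,0,0,0]]';python3 -m handwheel '[[8,-0.09,-0.106,0,0,0,0],[8,-0.09,-0.106,0,0,0,0],[8,-0.09,-0.106,0,0,0,0],[8,-0.09,-0.106,0,0,0,0],[8,-0.04,-0.06,0,0,0,0],[8,0,0,0,0,0,0],[8,0,0,0,0,0,0]]'
python3 - <<'E'
from h import *
togo((.4774,-.1211,.03)); im,K,E=grab('wrist','w12'); T=tool()
h=cv2.cvtColor(im,cv2.COLOR_RGB2HSV)
m=((h[...,1]>100)&(h[...,2]>90)&(h[...,0]>12)&(h[...,0]<35)).astype(np.uint8);m[:,:250]=0;m[:,400:]=0;m[:220]=0
for c in cv2.findContours(m,0,2)[0]:
    if cv2.contourArea(c)>300:
        x,y,w,hh=cv2.boundingRect(c); print(x,y,w,hh)
        for u in((x+w/2,y),(x+w/2,y+hh)): p=plane(K,E,u,T[2,3]+.004);print((T[:3,:3].T@(p-T[:3,3])).round(4))
E
```

```text
t: 37.98
eef_pos: [0.5146, 0.3655, 0.3061]
orientation: [3.139, 0.001, 2.473]
ft_force: [-0.2, 0.3, -0.1]
gripper_width: 0.014
grasp_force: 30.0
t: 38.98
eef_pos: [0.4607, 0.0323, 0.3051]
orientation: [3.141, -0.0, 2.474]
ft_force: [1.0, 0.5, 0.3]
gripper_width: 0.014
grasp_force: 30.0
t: 39.57
eef_pos: [0.4645, -0.1236, 0.3048]
orientation: [3.141, -0.0, 2.471]
ft_force: [-1.1, 1.0, -0.6]
gripper_width: 0.0137
grasp_force: 30.0
shift [-0.034  0.039  1.099]
306 246 37 87
[ 0.0279 -0.001  -0.004 ]
[-0.0135 -0.001  -0.004 ]
```

```bash
python3 -m handwheel '[[8,-0.026,0.039,0,0,0,0],[8,0,0,0.12,0,0,0],[8,0,0,0.13,0,0,0],[8,0,0,0.13,0,0,0],[8,0,0,0.13,0,0,0],[8,0,0,0.13,0,0,0],[8,0,0,0.13,0,0,0],[8,0,0,0.13,0,0,0],[8,0,0,0.12,0,0,0],[8,0,0,0.06,0,0,0],[8,0,0,0,0,0,0],[8,0,0,0,0,0,0]]';python3 - <<'E'
from h import *
togo((.4758,-.1199,.010))
E
```

```text
t: 40.62
eef_pos: [0.4764, -0.1178, 0.0338]
orientation: [-3.141, -0.002, 2.476]
ft_force: [0.3, 0.5, 0.3]
gripper_width: 0.0139
grasp_force: 30.0
shift [-0.003 -0.008  0.095]
```

```bash
python3 -m handwheel '[[8,0,-0.005,0.04,0,0,0],[8,0,0,0.03,0,0,0],[8,0,0,0.02,0,0,0],[8,0,0,0,0,0,0],[8,0,0,0,0,0,0]]'; python3 -m handwheel '[[8,0,0,0.007,0,0,0],[8,0,0,0,0,0,0],[8,0,0,0,0,0,0]]'
```

```text
t: 41.03
eef_pos: [0.4754, -0.1199, 0.0119]
orientation: [3.141, -0.0, 2.474]
ft_force: [-0.4, -0.9, -0.6]
gripper_width: 0.0139
grasp_force: 30.0
t: 41.28
eef_pos: [0.4755, -0.1199, 0.0102]
orientation: [3.141, 0.0, 2.474]
ft_force: [0.7, 0.1, -0.4]
gripper_width: 0.0138
grasp_force: 30.0
```

```bash
python3 -m handwheel '[[8,0,0,0.006,0,0,0],[8,0,0,0,0,0,0],[8,0,0,0,0,0,0]]'; python3 -m handwheel '[[30,0,0,0,0,0,0],[40,0,0,0,0,0,0],[40,0,0,0,0,0,0],[40,0,0,0,0,0,0],[40,0,0,-0.03,0,0,0],[40,0,0,-0.06,0,0,0],[40,0,0,-0.12,0,0,0],[40,0,0,-0.14,0,0,0],[40,0,0,-0.14,0,0,0],[40,0,0,-0.14,0,0,0],[40,0,0,-0.14,0,0,0],[40,0,0,-0.14,0,0,0]]'; python3 -m handwheel '[[40,0,0,-0.14,0,0,0],[40,0,0,-0.14,0,0,0],[40,0.07,-0.06,0,0,0,0],[40,0,0,0,0,0,0],[40,0,0,0,0,0,0]]'
python3 u.py '(.4774,-.1211)' .011 w13
python3 - <<'E'
from h import *
a=grab('scene')[0][225:415,310:540,::-1]; b=cv2.imread('pics/w13.png');d=grab('side')[0][160:380,240:400,::-1]
cv2.imwrite('pics/c6.png',np.hstack([cv2.resize(a,(420,347)),cv2.resize(d,(252,347))]))
cv2.imwrite('pics/c6.png',np.vstack([cv2.resize(a,(300,248)),cv2.resize(d,(300,340))[:248]])) if 0 else None
E
```

```text
t: 41.53
eef_pos: [0.4754, -0.1199, 0.0086]
orientation: [3.142, -0.0, 2.474]
ft_force: [0.7, 0.1, 0.1]
gripper_width: 0.0136
grasp_force: 30.0
t: 42.53
eef_pos: [0.4746, -0.1203, 0.2383]
orientation: [3.142, 0.0, 2.474]
ft_force: [1.2, 0.2, 0.6]
gripper_width: 0.04
grasp_force: 0.0
t: 42.95
eef_pos: [0.4516, -0.121, 0.3067]
orientation: [3.14, 0.0, 2.474]
ft_force: [-0.6, 0.7, -0.1]
gripper_width: 0.0401
grasp_force: 0.0
((336.5, 209.5), (47.0, 11.0), 90.0) [ 0.4765 -0.1205] [np.float64(0.0131), np.float64(0.058)] axis -0.654
shift [-0.077  0.06   1.213]
turn [ 0.    -0.    -0.006]
```

View pics/c6.png

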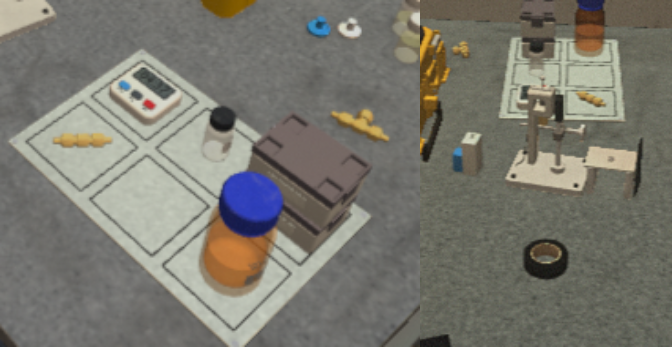

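Everything is in its place; the tape is still at side-view pixel (319,323) as at the start. Handing in.

```bash
python3 -c "
from workcell import r
print(r.job_done())"
```

```text
the job is handed in; nothing more can be done
None
```

The job is handed in at about 43 s: the box is stacked and seated, the vial and amber bottle stand upright and the brass union lies in its outline. In the final pictures each item is in the middle of its place, and the roll of tape is where it started.

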